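# Feed two instrument cases down their roller chutes

### The arm

A 7-joint arm with a two-finger parallel gripper is mounted at the origin on the work surface. World frame = base frame: x ahead of the robot, y to its left, z up, the work surface at z = 0. Lengths are in mm, angles in rad, forces in N, time in s.
With the tool pointing down it reaches from about 400 to 875 mm from the base axis. Payload 6.5 kg.
Tool frame: the origin (TCP) lies at the very end of the fingers, on their centre line; the grasp point (between the pads) lies 19 mm behind it; x points along the fingers, y is the direction in which the jaws open and shut, and the axes are right-handed (so a half turn about x gives the same grasp; the last joint's range is limited). The gripper opens to 88 mm and grips with 3 to 60 N. Pads are 18 mm wide; open, the fingers measure 123 mm over their backs; the gripper's body (75 mm by 187 mm) begins 45 mm behind the grasp point.
Start: joints at [1.192, 0.536, -0.004, 1.538, 0.003, 1.067, -0.071], TCP at [200.016, -618.453, 238.716] pointing down, gripper open.
Joint ranges: [-2.7, 2.7], [-0.37, 2.16], [-1.27, 1.26], [0.24, 2.4], [-1.31, 4.45], [0.19, 1.91], [-2.76, 2.76]. Speed limits (rad/s): [2.39, 2.39, 3.14, 3.14, 3.14, 3.14, 3.14].

### API

Orientations are given as [roll, pitch, yaw] about the fixed x, y, z axes, in that order (R = Rz(yaw) Ry(pitch) Rx(roll)).
In Python, from bench import ctrl gives the robot as it stands.
- The arm moves only by the tool arm_command, never from a script. Its argument "plan" is a list of rows, each a list of 3 entries, a list of its own where there are three numbers: the shift along the world's x, y, z in cm, then the turn about the world's z in rad, then the gripper command: -1 is shut, 1 is fully open, values between are in proportion. In form: [[[dx, dy, dz], twist, grip], ...]. A call has exactly 10 rows; each row shifts and turns the commanded pose from where the row before left it; what a row does not reach is not made up. A row lasts 1/8 s, in which the tool goes at most 62.5 mm and 10.7 degrees, less where a joint would pass 70% of its speed; a pose out of reach is approached as far as the arm can. A call is refused whole if a number of a shift passes 6.25 or a number of a turn 0.188, either way. A call with a gripper value outside its range is refused whole. The fingers move at their own pace and stop on an object; "grip_force" is the grip in N (left out, the last holds). Time passes only in rows, so rows that do not move let the fingers close, or fill a call up. It gives the time, the measured TCP pose, the force and the opening at its end, in the units of the state.
- ctrl.sense(): the state, without advancing time (a new reading comes with each control period).
- ctrl.read_camera(name): name is "scene" or "side" or "wrist"; returns a dict with "frame" (400x640x3 uint8, blue, green, red), "depth" (400x640 float32, mm along the optical axis (not along the pixel's ray), 0 where there is no reading), "camera_matrix" (3x3 intrinsics, pixels), "k1" (the pictures are not rectified: a ray, as slopes to the right and down, at radius r is drawn at 1 + k1 r^2 times it, then the intrinsics apply), "rvec" (rotation vector, rad) and "tvec" (3), from world to camera coordinates, as OpenCV has them. Camera axes: x right, y down, z forward; pixel columns grow to the right and rows downward; lengths in mm; the calibration is good to about 2 mm. A picture is of the moment at which its call begins.
- ctrl.hand_in(): hands the job in, once; it reports no verdict.
Trained networks look in a picture, given as the dict that the camera call returned (one of the last four; its "shot" number tells which), for a name from the list of things; names that differ only in an ending like _2 or _b are one class to them, and where a whole thing is asked for, a point or a joint stands for the part that bears it (a point fixed in the world has none). Each returns a list of dicts, best first, with "confidence" (0 to 1); they miss things now and then, are a little off and sometimes report something else, mostly with a low value. They report only what shows in the picture. A call takes as long as a camera call. They do not tell look-alikes from the thing itself.
- ctrl.search_frame(name, picture): "xyz" ([x, y, z] in mm, in the coordinates of the camera as it stood for that picture, good to about 4 mm: the middle of the surface that is visible of it).
- ctrl.place_of(name, picture): "xyz" ([x, y, z] in mm, in the coordinates of the camera as it stood for that picture, good to about 4 mm: a listed point, or the origin of a listed thing).
The state is a dict: "clock": time; "joint_pos": joint angles; "qvel": joint speeds; "joint_torque": joint torques, N m; "eef_pos": TCP position; "orientation": TCP orientation; "contact_force": force on the tool from outside, world axes, zero at the start; "wrist_torque": the same for the moment, N m; "gripper_width": finger opening in mm.
Only numpy, scipy, OpenCV 4.12 (cv2) and the standard library are available. Lean on these libraries where they do the work, as an engineer would, in place of code of your own. Each camera call takes 0.05 s, during which the arm holds its last target. There are 200 camera calls.

### The job

Push the blue case and the yellow case along the bench, flat and latch end first, each over the far edge into the roller chute of its own colour, so that both run down and lie flat and square against the end stops. Leave the lens canister, the loupe, the key stand and the lens tray where they are.

Things in the scene. Friction and masses are not known exactly. Their poses are not given: they have to be found in the camera images.
- case_blue: closed hard instrument case, blue plastic, 140 long (x) x 96 wide (y) x 50 mm high, 0.35 to 0.7 kg; too wide to pinch from above, no raised handle. Origin: centre of its underside; +x points to the end with two black latches, z up. It slides flat on the bench with friction about 0.6; so does a finger on its side.
- case_yellow: closed hard instrument case, yellow plastic, 140 long (x) x 96 wide (y) x 50 mm high, 0.35 to 0.7 kg; too wide to pinch from above, no raised handle. Origin: centre of its underside; +x points to the end with two black latches, z up. It slides flat on the bench with friction about 0.6; so does a finger on its side.
- case_blue_front (a point): lower edge of the blue case's latch end, 70 mm along +x from its origin
- case_yellow_front (a point): lower edge of the yellow case's latch end, 70 mm along +x from its origin
- chute_blue: fixed gravity roller chute with blue sides, hung on the bench's far edge, sloping 8 degrees down away from the robot. Origin: middle of its mouth, on the bench edge at bench-top height; x points down the lane (level), y across, z up. Guides stand 108 mm apart inside, 27 mm above the rollers, flaring to 142 mm at the mouth; nothing of it stands over the bench. 20 mm rollers every 30 mm.
- chute_yellow: fixed gravity roller chute with yellow sides, hung on the bench's far edge, sloping 8 degrees down away from the robot. Origin: middle of its mouth, on the bench edge at bench-top height; x points down the lane (level), y across, z up. Guides stand 108 mm apart inside, 27 mm above the rollers, flaring to 142 mm at the mouth; nothing of it stands over the bench. 20 mm rollers every 30 mm.
- chute_blue_crest (a point): middle of the top of the blue chute's first roller, level with the bench and 14 mm beyond its edge: a case tips onto the slope when its middle passes here and, pushed some 25 mm further, runs down by itself within 2 s
- chute_yellow_crest (a point): middle of the top of the yellow chute's first roller, level with the bench and 14 mm beyond its edge: a case tips onto the slope when its middle passes here and, pushed some 25 mm further, runs down by itself within 2 s
- chute_blue_mid (a point): mid-lane point at roller height on the blue chute, 103 mm beyond the bench edge and 13 mm below the bench top. The upright end stop stands 281 mm beyond the edge, 38 mm below the bench top; a case resting against it has its origin 212 mm beyond the edge, 28 mm down
- chute_yellow_mid (a point): mid-lane point at roller height on the yellow chute, 103 mm beyond the bench edge and 13 mm below the bench top. The upright end stop stands 281 mm beyond the edge, 38 mm below the bench top; a case resting against it has its origin 212 mm beyond the edge, 28 mm down
- canister: loose upright round lens canister, black with an aluminium cap, 42 mm diameter, 62 mm high, 0.25 kg; it stands near the bench edge between the two chute mouths. Origin: centre of its underside. To be left alone.
- loupe: loose black eye loupe standing on the bench on the robot's side of the cases, round, 48 mm diameter, 40 mm high, 0.15 kg. Origin: centre of its underside. To be left alone.
- key_stand: loose dark steel block 50 (x) x 120 (y) x 36 mm with four T-handle keys, red bars along x up to 91 mm high, 0.8 kg; it stands on the robot's side of the cases. Origin: centre of its underside. To be left alone.
- lens_tray: loose grey tray 75 (x) x 110 (y) x 26 mm with mounted lenses, 0.5 kg; it stands on the robot's side of the cases. Origin: centre of its underside. To be left alone.
Not all that is in view belongs to the job. What is shaped like the case_blue but turquoise or white is not meant.

How it is judged:
By the outcome, as a careful person would: the job done as asked, in the order asked, and still so for the second after the job is handed in, with the robot touching nothing.
It also fails if it takes over 72 s, if anything falls off the work surface, if the arm or the gripper's body presses on something with over 40 N, if the wrist force passes 120 N, or if a joint passes its speed limit or range.

## Working session

There is one attempt and no reset: what is moved stays moved. The work goes in short steps, Python scripts to look and compute and a tool call to move; the robot and the scene stay as the last step left them, time stands still between calls to the robot, and variables do not carry over. Pictures are saved under pics/ and viewed, about 8 in all and at most 12, crops included, and the job is handed in when it is done.

Besides the shell and the picture viewer there is one more tool, called after "Call:" as a command line: name --argument value ..., lists and objects as JSON in quotes. arm_command: Moves the arm, as the interface text tells. Its arguments: {"type":"object","properties":{"plan":{"type":"array"},"grip_force":{"type":"number"}},"required":["plan"]}

```bash
mkdir -p pics
cat > h.py <<'E'
import numpy as np, cv2
from bench import ctrl
def w(p,c):
    R=cv2.Rodrigues(np.array(c['rvec'],float))[0]; return R.T@(np.array(p,float)-np.array(c['tvec'],float).ravel())
def pts(c):
    K=np.array(c['camera_matrix']);h,wd=c['depth'].shape
    v,u=np.mgrid[:h,:wd].astype(float);x=(u-K[0,2])/K[0,0];y=(v-K[1,2])/K[1,1]
    a,b=x.copy(),y.copy()
    for _ in range(6):
        s=1+c['k1']*(a*a+b*b);a,b=x/s,y/s
    P=np.stack([a,b,np.ones_like(a)],-1)*c['depth'][...,None]
    R=cv2.Rodrigues(np.array(c['rvec'],float))[0]
    return (P-np.array(c['tvec'],float).ravel())@R
E
python3 - <<'E'
from h import *
s=ctrl.sense();print({k:np.round(v,3) for k,v in s.items()})
names="case_blue case_yellow case_blue_front case_yellow_front chute_blue chute_yellow chute_blue_crest chute_yellow_crest canister loupe key_stand lens_tray".split()
for n in("scene","side"):
    c=ctrl.read_camera(n);cv2.imwrite(f'pics/{n}0.png',c['frame'])
    print(n,'cam at',w([0,0,0],c).round())
    for k in names: print(k,[(w(d['xyz'],c).round().tolist(),round(d['confidence'],2)) for d in ctrl.place_of(k,c)][:4])
E
```

```text
{'clock': np.float64(0.0), 'joint_pos': array([ 1.192,  0.537, -0.004,  1.539,  0.003,  1.067, -0.071]), 'qvel': array([ 0.001,  0.   ,  0.001,  0.   , -0.   , -0.   , -0.002]), 'joint_torque': array([-0.0000e+00, -5.7098e+01,  9.9100e-01, -2.5160e+01, -5.6000e-02,
        1.8000e-02,  0.0000e+00]), 'eef_pos': array([ 199.813, -617.886,  237.843]), 'orientation': array([-1.491,  1.569,  1.963]), 'contact_force': array([-0.104,  0.364, -0.081]), 'wrist_torque': array([ 0.018, -0.032, -0.003]), 'gripper_width': np.float64(88.411)}
scene cam at [1102. -356.  864.]
case_blue [([516.0, 477.0, -1.0], 0.95), ([493.0, 703.0, 3.0], 0.79), ([317.0, 500.0, -3.0], 0.74), ([522.0, 273.0, 0.0], 0.59)]
case_yellow [([507.0, -335.0, -1.0], 0.72), ([683.0, -152.0, -3.0], 0.66)]
case_blue_front [([441.0, 654.0, -4.0], 0.9), ([584.0, 239.0, -0.0], 0.83), ([559.0, 539.0, -2.0], 0.8), ([343.0, 434.0, -1.0], 0.69)]
case_yellow_front [([579.0, -344.0, -2.0], 0.58)]
chute_blue [([682.0, -152.0, -4.0], 0.55)]
chute_yellow [([681.0, 100.0, 0.0], 0.95)]
chute_blue_crest [([697.0, -157.0, 2.0], 0.76), ([679.0, 
[... 454 characters left out ...]
 500.0, 2.0], 0.86), ([524.0, 280.0, 2.0], 0.84), ([515.0, 476.0, 3.0], 0.77)]
case_yellow [([504.0, -338.0, -1.0], 0.77)]
case_blue_front [([582.0, 244.0, 3.0], 0.73), ([444.0, 653.0, 1.0], 0.71), ([555.0, 533.0, -0.0], 0.66)]
case_yellow_front [([577.0, -345.0, 2.0], 0.6), ([681.0, -158.0, 8.0], 0.22)]
chute_blue [([679.0, -157.0, 4.0], 0.56)]
chute_yellow [([678.0, 94.0, -0.0], 0.7)]
chute_blue_crest [([692.0, -158.0, 2.0], 0.61)]
chute_yellow_crest [([693.0, 92.0, 8.0], 0.89)]
canister [([622.0, -47.0, 6.0], 0.59)]
loupe [([366.0, -34.0, -2.0], 0.59)]
key_stand [([316.0, -242.0, 4.0], 0.75), ([623.0, -47.0, 8.0], 0.5), ([579.0, -348.0, 4.0], 0.46)]
lens_tray [([329.0, 260.0, 2.0], 0.59)]
```

View pics/scene0.png

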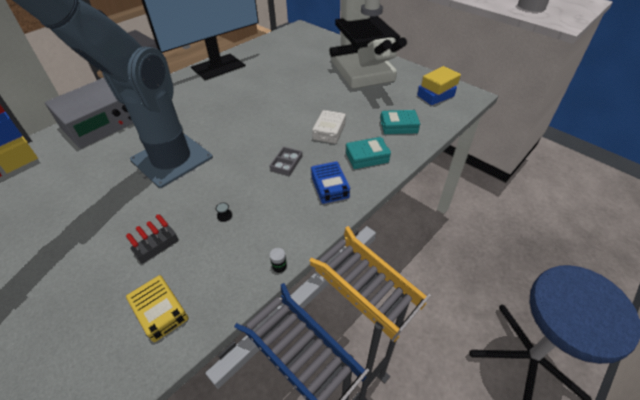

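View pics/side0.png

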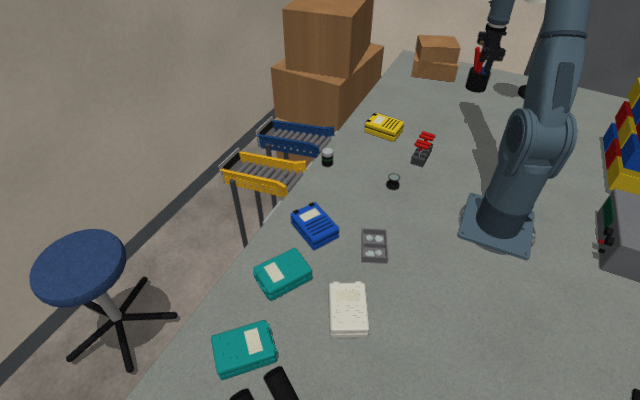

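The scene view shows the blue case with latches at about (330,185), the yellow one at (157,308), the canister at (278,260), the loupe at (223,211), the key stand at (152,238) and the lens tray at (287,160). The chute mouths are at about (265,308) for blue and (330,250) for yellow. The side view agrees, so each case has to cross to the opposite side. Next I refine the poses from depth.

```bash
cat >> h.py <<'E'
from scipy.spatial.transform import Rotation as Ro
def mask(c,col):
    hsv=cv2.cvtColor(c['frame'],cv2.COLOR_BGR2HSV)
    lo,hi={'blue':((108,120,60),(125,255,255)),'yellow':((18,120,80),(32,255,255))}[col]
    return cv2.inRange(hsv,lo,hi)>0
def case(c,col,box,zr=(40,60)):
    P=pts(c);m=mask(c,col)&(P[...,2]>zr[0])&(P[...,2]<zr[1])&(P[...,0]>box[0])&(P[...,0]<box[1])&(P[...,1]>box[2])&(P[...,1]<box[3])
    q=P[m][:,:2].astype(np.float32)
    if len(q)<30: return None
    (cx,cy),(a,b),t=cv2.minAreaRect(q)
    if a<b: a,b,t=b,a,t+90
    t=(t+90)%180-90
    return np.round([cx,cy,a,b,np.deg2rad(t),len(q)],2).tolist()
def jaw():
    s=ctrl.sense();R=Ro.from_euler('xyz',s['orientation']).as_matrix()
    return np.round(s['eef_pos'],1),np.arctan2(R[1,1],R[0,1]).round(3),R[:,0].round(3),s['joint_pos'].round(2),s['clock'].round(2),s['contact_force'].round(1)
E
python3 - <<'E'
from h import *
print(jaw())
for n in("scene","side"):
    c=ctrl.read_camera(n);P=pts(c)
    print(n,case(c,'blue',(420,620,180,380)),case(c,'yellow',(400,620,-450,-230)))
    for k,b in dict(can=(590,670,-90,0,45,75),loupe=(330,410,-80,10,25,50),keys=(240,400,-330,-150,25,110),tray=(250,420,180,340,15,40)).items():
        q=P[(P[...,0]>b[0])&(P[...,0]<b[1])&(P[...,1]>b[2])&(P[...,1]<b[3])&(P[...,2]>b[4])&(P[...,2]<b[5])]
        print(k,len(q),q.min(0).round(),q.max(0).round())
    for col,y in(('blue',(-260,-50)),('yellow',(0,200))):
        q=P[mask(c,col)&(P[...,0]>660)&(P[...,0]<1000)&(P[...,1]>y[0])&(P[...,1]<y[1])&(P[...,2]>-60)]
        if len(q)>20:
          for x in range(670,980,40):
            r=q[(q[:,0]>x)&(q[:,0]<x+40)]
            if len(r): print(col,x,r[:,1].min().round(),r[:,1].max().round(),r[:,2].max().round())
E
```

```text
Traceback (most recent call last):
  File "h.py", line 29, in jaw
    return np.round(s['eef_pos'],1),np.arctan2(R[1,1],R[0,1]).round(3),R[:,0].round(3),s['joint_pos'].round(2),s['clock'].round(2),s['contact_force'].round(1)
                                                                                                               ^^^^^^^^^^^^^^^^
AttributeError: 'float' object has no attribute 'round'
```

```bash
sed -i "s/s\['clock'\].round(2)/round(s['clock'],2)/" h.py
cat > m.py <<'E'
from h import *
print(jaw())
for n in("scene","side"):
    c=ctrl.read_camera(n);P=pts(c)
    print(n,case(c,'blue',(420,620,180,380)),case(c,'yellow',(400,620,-450,-230)))
    for k,b in dict(can=(590,670,-90,0,45,75),loupe=(330,410,-80,10,25,50),keys=(240,400,-330,-150,25,110),tray=(250,420,180,340,15,40)).items():
        q=P[(P[...,0]>b[0])&(P[...,0]<b[1])&(P[...,1]>b[2])&(P[...,1]<b[3])&(P[...,2]>b[4])&(P[...,2]<b[5])]
        if len(q): print(k,len(q),q.min(0).round(),q.max(0).round())
    for col,y in(('blue',(-260,-50)),('yellow',(0,200))):
        q=P[mask(c,col)&(P[...,0]>660)&(P[...,0]<1000)&(P[...,1]>y[0])&(P[...,1]<y[1])&(P[...,2]>-60)]
        for x in range(670,980,60):
            r=q[(q[:,0]>x)&(q[:,0]<x+60)]
            if len(r): print(col,x,r[:,1].min().round(),r[:,1].max().round(),r[:,2].max().round())
E
python3 m.py
```

```text
(array([ 200. , -618.4,  238.7]), np.float64(-1.258), array([-0.,  0., -1.]), array([ 1.19,  0.54, -0.  ,  1.54,  0.  ,  1.07, -0.07]), 1.3, array([ 0.5, -0.4, -0.7]))
scene [522.34, 273.84, 134.72, 94.01, -0.53, 699.0] [507.92, -338.12, 136.97, 94.1, -0.1, 1559.0]
can 209 [606. -63.  45.] [647. -22.  65.]
loupe 126 [347. -52.  25.] [386. -13.  44.]
keys 991 [ 293. -300.   25.] [ 349. -178.   93.]
tray 273 [270. 196.  15.] [382. 326.  30.]
blue 670 -235.0 -82.0 35.0
blue 730 -223.0 -93.0 30.0
blue 790 -224.0 -94.0 20.0
blue 850 -223.0 -94.0 13.0
blue 910 -223.0 -94.0 4.0
blue 970 -99.0 -98.0 -33.0
yellow 670 13.0 199.0 36.0
yellow 730 27.0 159.0 28.0
yellow 790 26.0 162.0 20.0
yellow 850 28.0 160.0 12.0
yellow 910 28.0 160.0 4.0
yellow 970 29.0 153.0 -8.0
side [519.55, 278.88, 136.54, 96.95, -0.54, 897.0] [502.46, -336.0, 135.49, 104.24, -0.1, 415.0]
can 103 [604. -56.  45.] [646. -18.  66.]
loupe 89 [346. -53.  26.] [386. -13.  47.]
keys 443 [ 287. -297.   25.] [ 345. -175.   95.]
tray 357 [273. 198.  15.] [382. 327.  31.]
blue 670 -230.0 -76.0 37.0
blue 730 -225.0 -91.0 29.0
blue 790 -224.0 -88.0 21.0
blue 850 -224.0 -92.0 12.0
blue 910 -223.0 -92.0 4.0
yellow 670 17.0 173.0 37.0
yellow 730 26.0 160.0 29.0
yellow 790 24.0 162.0 21.0
yellow 850 28.0 162.0 13.0
yellow 910 26.0 164.0 7.0
yellow 970 154.0 157.0 -32.0
```

Call:
arm_command --plan '[[[2.8,4.68,0],0.036,1],[[2.8,4.68,0],0.036,1],[[2.8,4.68,0],0.036,1],[[2.8,4.68,0],0.036,1],[[2.8,4.68,0],0.036,1],[[2.8,4.68,0],0.036,1],[[2.8,4.68,0],0.036,1],[[2.8,4.68,0],0.036,1],[[2.8,4.68,0],0.036,1],[[2.8,4.68,0],0.036,1]]'

```text
clock: 2.65
eef_pos: [480.9, -149.0, 239.1]
orientation: [1.974, 1.57, -0.494]
contact_force: [0.2, 0.8, -0.8]
gripper_width: 88.2
```

Call:
arm_command --plan '[[[0.8,4.95,0],0.036,1],[[0.8,4.95,0],0.036,1],[[0.8,4.95,0],0.036,1],[[0.8,4.95,0],0.036,1],[[0.8,4.95,0],0.036,1],[[0.8,4.95,0],0.036,1],[[0.8,4.95,0],0.036,1],[[0.8,4.95,0],0.036,1],[[0.8,4.95,0],0.036,1],[[0.8,4.95,0],0.036,1]]'

```text
clock: 3.9
eef_pos: [560.4, 345.9, 238.7]
orientation: [1.535, 1.57, -0.573]
contact_force: [0.4, 0.0, 0.7]
gripper_width: 88.4
```

```bash
python3 -c "
from h import *
print(jaw())"
```

```text
(array([560.4, 345.9, 238.7]), np.float64(-0.537), array([ 0., -0., -1.]), array([-0.3 ,  0.6 , -0.49,  1.49,  0.3 ,  1.13, -1.38]), 3.9, array([0.4, 0. , 0.7]))
```

Call:
arm_command --plan '[[[0,0,-5.6],0,1],[[0,0,-5.6],0,1],[[0,0,-5.6],0,1],[[0,0,-4.0],0,1],[[0,0,-1.6],0,1],[[0,0,0],0,1],[[-0.31,-0.52,0],0,1],[[-0.31,-0.52,0],0,1],[[-0.31,-0.52,0],0,1],[[-0.31,-0.52,0],0,1]]'

```text
clock: 5.15
eef_pos: [548.4, 324.6, 15.7]
orientation: [2.919, 1.567, 0.81]
contact_force: [2.3, 2.4, 1.4]
gripper_width: 88.2
```

Call:
arm_command --plan '[[[-0.79,-0.79,0],0.0535,1],[[-0.74,-0.83,0],0.0535,1],[[-0.7,-0.87,0],0.0535,1],[[-0.65,-0.9,0],0.0535,1],[[-0.6,-0.94,0],0.0535,1],[[-0.55,-0.97,0],0.0535,1],[[-0.5,-0.99,0],0.0535,1],[[-0.45,-1.02,0],0.0535,1],[[-0.39,-1.04,0],0.0535,1],[[-0.33,-1.06,0],0.0535,1]]'

```text
clock: 6.4
eef_pos: [490.8, 231.7, 15.7]
orientation: [2.684, 1.567, 1.113]
contact_force: [-0.3, 5.7, 1.6]
gripper_width: 88.1
```

```bash
cat > b.py <<'E'
from h import *
import sys
col=sys.argv[1];box=[float(a) for a in sys.argv[2:6]]
print(jaw())
for n in("scene","side"):
    c=ctrl.read_camera(n);print(n,case(c,col,box))
    if len(sys.argv)>6: cv2.imwrite(f'pics/{n}{sys.argv[6]}.png',c['frame'])
E
python3 b.py blue 380 640 60 360
```

```text
(array([490.8, 231.7,  15.7]), np.float64(-0.0), array([ 0.002,  0.004, -1.   ]), array([-0.14,  0.76, -0.5 ,  1.92,  0.61,  0.62, -1.04]), 6.4, array([-0.3,  5.7,  1.6]))
scene [492.83, 172.04, 134.14, 99.05, -0.01, 785.0]
side [499.75, 183.02, 114.56, 103.88, -1.49, 123.0]
```

Call:
arm_command --plan '[[[0,-1.4,0],0,1],[[0,-1.6,0],0,1],[[0,-1.6,0],0,1],[[0,-1.6,0],0,1],[[0,-1.6,0],0,1],[[0,-1.6,0],0,1],[[0,-1.6,0],0,1],[[0,-1.6,0],0,1],[[0,-1.6,0],0,1],[[0,-1.6,0],0,1]]'

```text
clock: 7.75
eef_pos: [491.0, 72.4, 15.2]
orientation: [2.53, 1.569, 0.956]
contact_force: [-0.1, 6.1, 3.5]
gripper_width: 88.6
```

```bash
python3 b.py blue 380 640 -120 150
```

```text
(array([491. ,  72.4,  15.2]), np.float64(-0.003), array([ 0.001,  0.002, -1.   ]), array([ 0.16,  0.71, -0.5 ,  2.03,  0.64,  0.55, -0.8 ]), 7.75, array([-0.1,  6.1,  3.5]))
scene [494.48, 11.92, 135.92, 97.08, -0.05, 934.0]
side [492.87, 41.53, 126.43, 41.73, 0.0, 126.0]
```

Call:
arm_command --plan '[[[0,-1.8,0],0,1],[[0,-1.8,0],0,1],[[0,-1.8,0],0,1],[[0,-1.8,0],0,1],[[0,-1.8,0],0,1],[[0,-1.8,0],0,1],[[0,-1.8,0],0,1],[[0,-1.8,0],0,1],[[0,-1.8,0],0,1],[[0,-1.1,0],0,1]]'

```text
clock: 9.1
eef_pos: [490.1, -102.8, 14.6]
orientation: [-1.364, 1.57, -2.939]
contact_force: [0.3, 6.2, 3.2]
gripper_width: 88.3
```

```bash
python3 b.py blue 380 640 -260 -30
```

```text
(array([ 490.1, -102.8,   14.6]), np.float64(-0.004), array([-0.001, -0.   , -1.   ]), array([ 0.52,  0.72, -0.51,  2.02,  0.65,  0.56, -0.45]), 9.1, array([0.3, 6.2, 3.2]))
scene [493.62, -163.96, 134.5, 94.39, 0.01, 1136.0]
side [487.65, -134.76, 134.75, 65.46, -0.21, 154.0]
```

Call:
arm_command --plan '[[[0,1.2,0],0,1],[[0,0,5.5],0,1],[[0,0,5.5],0,1],[[-1.3,-0.96,0],-0.18,1],[[-1.3,-0.96,0],-0.18,1],[[-1.3,-0.96,0],-0.18,1],[[-1.3,-0.96,0],-0.18,1],[[-1.3,-0.96,0],-0.18,1],[[-1.3,-0.96,0],-0.18,1],[[-1.0,-0.96,0],-0.18,1]]'

```text
clock: 10.45
eef_pos: [401.7, -155.9, 124.6]
orientation: [-0.183, 1.57, -3.022]
contact_force: [0.5, 0.2, -1.2]
gripper_width: 88.2
```

Call:
arm_command --plan '[[[0,0,0],-0.153,1],[[0,0,0],-0.153,1],[[0,0,-4.0],0,1],[[0,0,-4.0],0,1],[[0,0,-2.0],0,1],[[0,0,-1.0],0,1],[[0,0,0],0,1],[[0.2,0,0],0,1],[[0.3,0,0],0,1],[[0.3,0,0],0,1]]'

```text
clock: 11.7
eef_pos: [410.3, -156.8, 15.1]
orientation: [0.383, 1.57, -2.758]
contact_force: [-3.6, -0.2, 3.3]
gripper_width: 88.3
```

```bash
python3 b.py blue 380 640 -260 -30 1
```

```text
(array([ 410.3, -156.8,   15.1]), np.float64(-1.57), array([-0.001, -0.   , -1.   ]), array([ 0.43,  0.61, -0.2 ,  2.18,  0.32,  0.37, -1.6 ]), 11.7, array([-3.6, -0.2,  3.3]))
scene [491.81, -165.38, 136.9, 94.91, -0.01, 1238.0]
side [484.19, -158.2, 143.56, 104.65, -0.13, 305.0]
```

Call:
arm_command --plan '[[[1.0,0,0],0,1],[[1.4,0,0],0,1],[[1.4,0,0],0,1],[[1.4,0,0],0,1],[[1.4,0,0],0,1],[[1.4,0,0],0,1],[[1.4,0,0],0,1],[[1.4,0,0],0,1],[[1.2,0,0],0,1],[[1.0,0,0],0,1]]'

```text
clock: 13.05
eef_pos: [541.3, -156.5, 14.7]
orientation: [-0.13, 1.571, 3.013]
contact_force: [-3.9, 0.1, 0.6]
gripper_width: 88.1
```

```bash
python3 b.py blue 480 720 -260 -30 2
```

```text
(array([ 541.3, -156.5,   14.7]), np.float64(-1.569), array([-0.,  0., -1.]), array([ 0.37,  0.74, -0.22,  1.87,  0.28,  0.56, -1.6 ]), 13.05, array([-3.9,  0.1,  0.6]))
scene [608.81, -148.3, 139.54, 100.98, 0.23, 1401.0]
side [617.08, -134.37, 113.45, 109.99, -1.33, 206.0]
```

View pics/scene2.png

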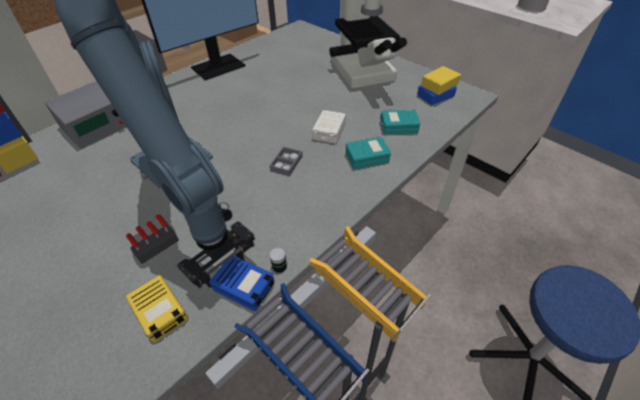

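Run:
```python
from h import *
im=cv2.imread('pics/scene2.png')[210:330,160:320];cv2.imwrite('pics/crop2.png',cv2.resize(im,None,fx=4.5,fy=4.5,interpolation=cv2.INTER_CUBIC))
for n in("scene","side"):
    c=ctrl.read_camera(n);P=pts(c)
    m=mask(c,'blue')&(P[...,2]>42)&(P[...,2]<60)&(P[...,0]>480)&(P[...,0]<720)&(P[...,1]>-260)&(P[...,1]<-30)
    q=P[m];h=cv2.convexHull(q[:,:2].astype(np.float32))[:,0]
    print(n,cv2.approxPolyDP(h,8,True)[:,0].round().tolist())
    for k in('case_blue','case_blue_front','canister'): print(k,[(w(d['xyz'],c).round().tolist(),round(d['confidence'],2)) for d in ctrl.place_of(k,c)])
```

```text
scene [[686.0, -171.0], [656.0, -87.0], [540.0, -119.0], [560.0, -210.0]]
case_blue [([316.0, 498.0, -1.0], 0.84), ([613.0, -149.0, -2.0], 0.78), ([514.0, 473.0, -1.0], 0.57), ([627.0, -43.0, -3.0], 0.4)]
case_blue_front [([557.0, 536.0, 0.0], 0.98), ([680.0, -129.0, -2.0], 0.94), ([344.0, 433.0, -5.0], 0.87), ([442.0, 653.0, -1.0], 0.64)]
canister [([627.0, -42.0, 0.0], 0.65)]
side [[681.0, -172.0], [657.0, -86.0], [557.0, -111.0], [559.0, -195.0], [578.0, -200.0]]
case_blue [([609.0, -146.0, 5.0], 0.88), ([494.0, 701.0, -0.0], 0.64), ([516.0, 479.0, 1.0], 0.57), ([310.0, 498.0, 2.0], 0.56)]
case_blue_front [([442.0, 653.0, 2.0], 0.94), ([620.0, -46.0, 6.0], 0.75), ([673.0, -127.0, 2.0], 0.69), ([554.0, 539.0, 3.0], 0.62)]
canister [([621.0, -45.0, 6.0], 0.46)]
```

View pics/crop2.png

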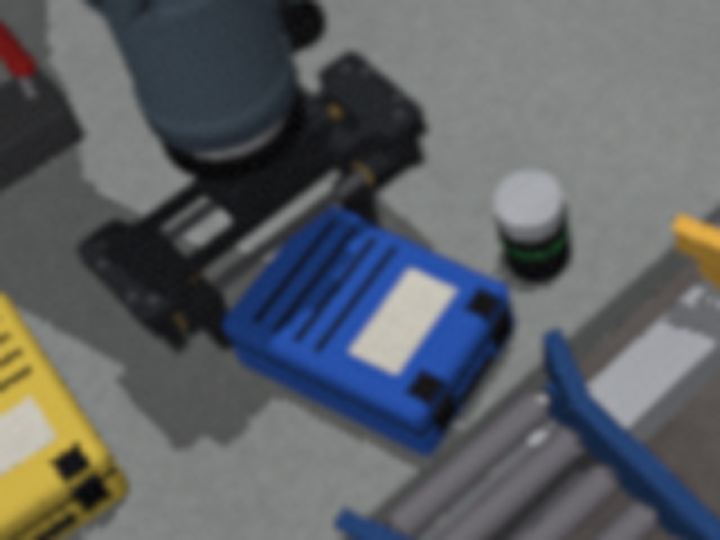

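The blue case has yawed about +0.25: its corners are at (540,-119), (560,-210), (686,-171) and (656,-87). It slipped between the wide-open fingers because the case sat at y ≈ -165. The canister is untouched. I'll close the fingers and push on the rear-left corner to turn the case back.

Call:
arm_command --plan '[[[-1.8,0,0],0,1],[[-2.0,0,0],0,1],[[0,1.0,0],0,-1],[[0,1.0,0],0,-1],[[0,0.95,0],0,-1],[[0,0,0],0,-1],[[0,0,0],0,-1],[[0,0,0],0,-1],[[0.7,0,0],0,-1],[[0.7,0,0],0,-1]]'

```text
clock: 14.8
eef_pos: [517.3, -127.3, 14.8]
orientation: [3.022, 1.57, -0.118]
contact_force: [0.2, 0.2, -0.4]
gripper_width: 10.1
```

Call:
arm_command --plan '[[[0.4,0,0],0,-1],[[0.4,0,0],0,-1],[[0.4,0,0],0,-1],[[0.4,0,0],0,-1],[[0.4,0,0],0,-1],[[0.3,0,0],0,-1],[[0.3,0,0],0,-1],[[0.0,0,0],0,-1],[[0,0,0],0,-1],[[0,0,0],0,-1]]'

```text
clock: 16.05
eef_pos: [536.9, -127.2, 13.7]
orientation: [0.019, 1.56, -3.121]
contact_force: [-14.3, 0.7, 9.3]
gripper_width: 0.5
```

```bash
cat > q.py <<'E'
from h import *
import sys
col=sys.argv[1];b=[float(a) for a in sys.argv[2:6]]
print(jaw(),ctrl.sense()['gripper_width'])
for n in("scene","side"):
    c=ctrl.read_camera(n);P=pts(c)
    if len(sys.argv)>6: cv2.imwrite(f'pics/{n}{sys.argv[6]}.png',c['frame'])
    m=mask(c,col)&(P[...,2]>42)&(P[...,2]<60)&(P[...,0]>b[0])&(P[...,0]<b[1])&(P[...,1]>b[2])&(P[...,1]<b[3])
    h=cv2.convexHull(P[m][:,:2].astype(np.float32))[:,0]
    print(n,case(c,col,b,(42,60)),cv2.approxPolyDP(h,8,True)[:,0].round().tolist())
    for k in(f'case_{col}',f'case_{col}_front','canister'):
        print(k,[(p.round().tolist(),round(d['confidence'],2)) for d in ctrl.place_of(k,c) for p in[w(d['xyz'],c)] if b[0]<p[0]<b[1]+40 and b[2]<p[1]<b[3]+30])
E
python3 q.py blue 480 740 -260 -30
```

```text
(array([ 536.9, -127.2,   13.7]), np.float64(-1.569), array([-0.011, -0.   , -1.   ]), array([ 0.32,  0.73, -0.22,  1.89,  0.28,  0.56, -1.65]), 16.05, array([-14.3,   0.7,   9.3])) 0.4633614696045193
scene [626.98, -153.09, 136.18, 94.84, 0.26, 1439.0] [[701.0, -181.0], [674.0, -93.0], [551.0, -127.0], [577.0, -214.0]]
case_blue [([626.0, -152.0, 3.0], 0.85)]
case_blue_front [([698.0, -137.0, -1.0], 0.94), ([684.0, -149.0, -3.0], 0.72)]
canister [([629.0, -41.0, -3.0], 0.8)]
side [639.44, -146.6, 103.77, 99.81, -1.33, 249.0] [[696.0, -176.0], [677.0, -91.0], [601.0, -109.0], [601.0, -195.0], [645.0, -199.0]]
case_blue [([629.0, -151.0, 6.0], 0.6)]
case_blue_front [([692.0, -132.0, 2.0], 0.88), ([627.0, -150.0, 1.0], 0.54)]
canister [([622.0, -48.0, 7.0], 0.54)]
```

Run:
```python
from h import *
c=ctrl.read_camera('scene');cv2.imwrite('pics/s3.png',c['frame'])
im=c['frame'][210:340,170:330];a=cv2.resize(im,None,fx=3.6,fy=3.6,interpolation=cv2.INTER_CUBIC)
c=ctrl.read_camera('side');im=c['frame'][90:200,230:400];b=cv2.resize(im,None,fx=3.6,fy=3.6,interpolation=cv2.INTER_CUBIC)
H=max(a.shape[0],b.shape[0])
cv2.imwrite('pics/c3.png',cv2.resize(np.hstack([np.pad(z,((0,H-z.shape[0]),(0,0),(0,0))) for z in(a,b)]),(800,320)))
```

```text
(no output)
```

View pics/c3.png

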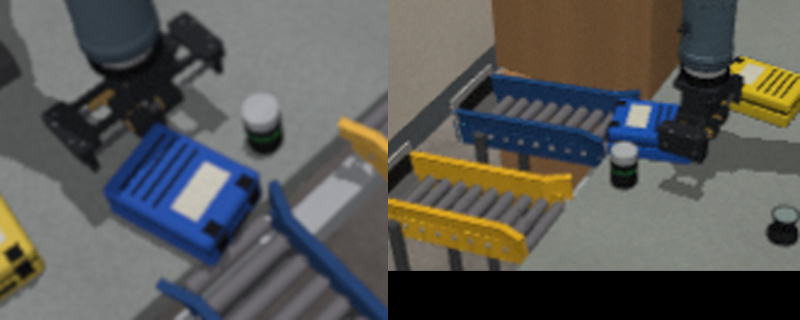

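The left-front corner has caught on the tip of the left guide flare. I'll back off, lift, and push that corner in -y from the gap between the case and the canister.

Call:
arm_command --plan '[[[-2.0,0,0],0,-1],[[0,0,5.0],0,-1],[[0,0,5.0],0,-1],[[2.0,0.7,0],0.18,-1],[[2.0,0.7,0],0.18,-1],[[2.0,0.7,0],0.18,-1],[[2.0,0.7,0],0.18,-1],[[2.0,0.7,0],0.18,-1],[[2.0,0.7,0],0.18,-1],[[2.0,0.7,0],0.18,-1]]'

```text
clock: 17.8
eef_pos: [663.7, -78.1, 114.8]
orientation: [1.779, 1.57, -0.096]
contact_force: [-0.4, -0.3, -0.8]
gripper_width: 0.3
```

```bash
python3 q.py blue 480 740 -260 -30
python3 - <<'E'
from h import *
for n in("scene","side"):
    c=ctrl.read_camera(n);P=pts(c);m=mask(c,'blue')
    for y in((-100,-50),(-250,-200)):
        q=P[m&(P[...,0]>665)&(P[...,0]<740)&(P[...,1]>y[0])&(P[...,1]<y[1])&(P[...,2]>15)&(P[...,2]<40)]
        for x in(665,675,685,700,720):
            r=q[(q[:,0]>=x)&(q[:,0]<x+10)]
            if len(r): print(n,y,x,r[:,0].min().round(),r[:,1].min().round(),r[:,1].max().round(),len(r))
    q=P[(P[...,0]>590)&(P[...,0]<670)&(P[...,1]>-85)&(P[...,1]<-5)&(P[...,2]>58)&(P[...,2]<68)]
    print('can',q.min(0).round(),q.max(0).round(),len(q))
E
```

```text
(array([663.7, -78.1, 114.8]), np.float64(-0.304), array([ 0.001, -0.   , -1.   ]), array([ 0.42,  0.78, -0.56,  1.55,  0.48,  0.96, -0.6 ]), 17.8, array([-0.4, -0.3, -0.8])) 0.29722308542007686
scene [626.71, -153.49, 136.3, 94.36, 0.27, 1398.0] [[701.0, -180.0], [677.0, -94.0], [552.0, -131.0], [579.0, -215.0]]
case_blue [([628.0, -153.0, -0.0], 0.9)]
case_blue_front [([697.0, -135.0, -1.0], 0.62)]
canister []
side [622.63, -150.69, 134.52, 102.02, 0.26, 429.0] [[690.0, -182.0], [692.0, -149.0], [667.0, -88.0], [547.0, -124.0], [577.0, -209.0]]
case_blue [([630.0, -149.0, 4.0], 0.79)]
case_blue_front [([691.0, -135.0, 3.0], 0.87)]
canister [([618.0, -49.0, 4.0], 0.47)]
scene (-100, -50) 665 674.0 -91.0 -91.0 1
scene (-100, -50) 675 676.0 -98.0 -93.0 4
scene (-100, -50) 685 691.0 -92.0 -83.0 10
scene (-100, -50) 700 700.0 -97.0 -86.0 21
scene (-100, -50) 720 720.0 -100.0 -93.0 12
scene (-250, -200) 685 688.0 -235.0 -229.0 10
scene (-250, -200) 700 700.0 -233.0 -220.0 22
scene (-250, -200) 720 720.0 -224.0 -214.0 18
can [624. -36.  61.] [632. -24.  64.] 10
side (-100, -50) 665 669.0 -96.0 -88.0 6
side (-100, -50) 675 683.0 -86.0 -86.0 1
side (-100, -50) 685 686.0 -85.0 -76.0 3
side (-100, -50) 700 701.0 -95.0 -87.0 4
side (-100, -50) 720 727.0 -98.0 -91.0 2
side (-250, -200) 675 684.0 -229.0 -229.0 1
side (-250, -200) 685 687.0 -230.0 -224.0 4
side (-250, -200) 700 703.0 -227.0 -221.0 2
can [606. -60.  59.] [645. -17.  67.] 66
```

Call:
arm_command --plan '[[[-0.2,0.15,0],0.152,-1],[[-0.2,0.15,0],0.152,-1],[[0,0,0],0,-1],[[0,0,-4.0],0,-1],[[0,0,-3.0],0,-1],[[0,0,-1.4],0,-1],[[0,0,0],0,-1],[[0,-0.3,0],0,-1],[[0,-0.4,0],0,-1],[[0,-0.4,0],0,-1]]'

```text
clock: 19.55
eef_pos: [659.7, -85.4, 31.8]
orientation: [1.988, 1.568, 0.412]
contact_force: [1.1, 2.8, 1.1]
gripper_width: 0.5
```

Call:
arm_command --plan '[[[0,-0.4,0],0,-1],[[0,-0.4,0],0,-1],[[0,-0.4,0],0,-1],[[0,-0.3,0],0,-1],[[0,0,0],0,-1],[[0,0,0],0,-1],[[0,0,0],0,-1],[[0,0,0],0,-1],[[0,0,0],0,-1],[[0,0,0],0,-1]]'

```text
clock: 20.8
eef_pos: [658.5, -101.2, 30.7]
orientation: [-0.628, 1.571, -2.204]
contact_force: [-0.1, -0.3, 0.1]
gripper_width: 0.5
```

```bash
python3 q.py blue 480 740 -260 -30 4
```

```text
(array([ 658.5, -101.2,   30.7]), np.float64(-0.005), array([-0., -0., -1.]), array([ 0.46,  0.9 , -0.57,  1.57,  0.6 ,  0.85, -0.35]), 20.8, array([-0.1, -0.3,  0.1])) 0.45882264623160335
scene [621.44, -167.09, 135.94, 96.66, 0.1, 1385.0] [[692.0, -204.0], [684.0, -118.0], [552.0, -134.0], [565.0, -220.0]]
case_blue [([625.0, -167.0, -0.0], 0.59)]
case_blue_front [([695.0, -162.0, 2.0], 0.57)]
canister [([624.0, -40.0, -1.0], 0.59)]
side [599.76, -164.18, 102.53, 97.31, 0.1, 262.0] [[642.0, -115.0], [549.0, -120.0], [558.0, -214.0], [598.0, -209.0], [626.0, -175.0], [648.0, -127.0]]
case_blue [([621.0, -163.0, 5.0], 0.92)]
case_blue_front []
canister [([622.0, -47.0, 8.0], 0.71)]
```

Call:
arm_command --plan '[[[0,0.6,0],0,-1],[[0,0,4.0],0,-1],[[0,0,4.0],0,-0.05],[[-1.9,-1.1,0],-0.18,-0.05],[[-1.9,-1.1,0],-0.18,-0.05],[[-1.9,-1.1,0],-0.18,-0.05],[[-1.9,-1.1,0],-0.18,-0.05],[[-1.9,-1.1,0],-0.18,-0.05],[[-1.9,-1.1,0],-0.18,-0.05],[[-1.6,-1.35,0],-0.18,-0.05]]'

```text
clock: 22.45
eef_pos: [528.0, -174.1, 110.8]
orientation: [-1.992, 1.57, 1.45]
contact_force: [-0.4, -1.6, -0.2]
gripper_width: 42.1
```

Call:
arm_command --plan '[[[0,0,0],-0.1,-0.05],[[0,0,0],-0.1,-0.05],[[0,0,-4.0],0,-0.05],[[0,0,-4.0],0,-0.05],[[0,0,-1.0],0,-0.05],[[0,0,-0.5],0,-0.05],[[0,0,0],0,-0.05],[[0,0,0],0,-0.05],[[0,0,0],0,-0.05],[[0,0,0],0,-0.05]]'

```text
clock: 23.7
eef_pos: [528.8, -174.7, 16.1]
orientation: [2.597, 1.57, -0.439]
contact_force: [-0.2, -0.1, -0.2]
gripper_width: 41.5
```

```bash
python3 q.py blue 480 740 -260 -30 5
```

```text
(array([ 528.8, -174.7,   16.1]), np.float64(-1.465), array([ 0.001, -0.   , -1.   ]), array([ 0.43,  0.73, -0.25,  1.89,  0.31,  0.56, -1.49]), 23.7, array([-0.2, -0.1, -0.2])) 41.49538806947643
scene [621.27, -168.28, 137.09, 95.24, 0.09, 1463.0] [[691.0, -206.0], [680.0, -117.0], [556.0, -127.0], [565.0, -220.0]]
case_blue [([624.0, -169.0, 2.0], 0.81)]
case_blue_front [([693.0, -161.0, -2.0], 0.78)]
canister [([628.0, -42.0, -4.0], 0.81)]
side [620.1, -164.51, 136.53, 100.59, 0.09, 326.0] [[686.0, -202.0], [675.0, -115.0], [548.0, -128.0], [587.0, -213.0]]
case_blue [([622.0, -166.0, 3.0], 0.77)]
case_blue_front [([685.0, -160.0, 2.0], 0.82)]
canister [([620.0, -46.0, 9.0], 0.79)]
```

Call:
arm_command --plan '[[[0.7,0.08,0],0,-0.05],[[0.7,0.08,0],0,-0.05],[[0.7,0.08,0],0,-0.05],[[0.7,0.08,0],0,-0.05],[[0.7,0.08,0],0,-0.05],[[0.7,0.08,0],0,-0.05],[[0.7,0.08,0],0,-0.05],[[0.7,0.08,0],0,-0.05],[[0.7,0.08,0],0,-0.05],[[0.4,0.04,0],0,-0.05]]'

```text
clock: 25.35
eef_pos: [595.2, -167.2, 15.5]
orientation: [0.051, 1.569, -2.985]
contact_force: [-3.5, -1.1, 2.0]
gripper_width: 42.2
```

```bash
python3 q.py blue 510 770 -260 -30 6
```

```text
(array([ 595.2, -167.2,   15.5]), np.float64(-1.465), array([-0.002, -0.   , -1.   ]), array([ 0.38,  0.8 , -0.25,  1.72,  0.3 ,  0.66, -1.5 ]), 25.35, array([-3.5, -1.1,  2. ])) 42.18005599995625
scene [674.17, -161.44, 139.82, 95.47, 0.11, 1574.0] [[748.0, -196.0], [732.0, -109.0], [605.0, -127.0], [618.0, -213.0]]
case_blue [([679.0, -162.0, -0.0], 0.92)]
case_blue_front []
canister [([628.0, -42.0, -1.0], 0.76)]
side [673.87, -157.29, 133.98, 102.58, 0.1, 259.0] [[740.0, -193.0], [737.0, -118.0], [727.0, -105.0], [607.0, -112.0], [603.0, -122.0], [667.0, -209.0]]
case_blue [([678.0, -156.0, 5.0], 0.88)]
case_blue_front [([742.0, -154.0, 2.0], 0.78)]
canister [([622.0, -46.0, 7.0], 0.49), ([781.0, -158.0, -10.0], 0.18)]
```

Call:
arm_command --plan '[[[0.75,0.16,0],-0.017,-0.05],[[0.75,0.16,0],-0.017,-0.05],[[0.75,0.16,0],-0.017,-0.05],[[0.75,0.16,0],-0.017,-0.05],[[0.75,0.16,0],-0.017,-0.05],[[0.75,0.16,0],-0.017,-0.05],[[0.7,0,0],0,-0.05],[[0.7,0,0],0,-0.05],[[0,0,0],0,-0.05],[[0,0,0],0,-0.05]]'

```text
clock: 27.0
eef_pos: [654.3, -157.5, 15.6]
orientation: [0.051, 1.57, -3.087]
contact_force: [0.5, -0.2, -0.9]
gripper_width: 41.5
```

Run:
```python
from h import *
print(jaw())
a=[]
for n,r in(('scene',(slice(220,400),slice(160,400))),('side',(slice(80,215),slice(210,390)))):
    c=ctrl.read_camera(n);a.append(cv2.resize(c['frame'][r],(400,300),interpolation=cv2.INTER_CUBIC))
    for k in('case_blue','case_blue_front','canister'): print(n,k,[(p.round().tolist(),round(d['confidence'],2)) for d in ctrl.place_of(k,c) for p in[w(d['xyz'],c)] if p[0]>550 and -260<p[1]<0])
cv2.imwrite('pics/c7.png',np.hstack(a))
```

```text
(array([ 654.3, -157.5,   15.6]), np.float64(-1.567), array([-0., -0., -1.]), array([ 0.32,  0.86, -0.23,  1.56,  0.26,  0.74, -1.59]), 27.0, array([ 0.5, -0.2, -0.9]))
scene case_blue [([842.0, -158.0, -24.0], 0.82)]
scene case_blue_front [([912.0, -156.0, -30.0], 0.65)]
scene canister [([683.0, -154.0, -4.0], 0.73), ([629.0, -40.0, -2.0], 0.61)]
side case_blue [([878.0, -158.0, -22.0], 0.8), ([680.0, -158.0, 4.0], 0.45), ([781.0, -158.0, -8.0], 0.17)]
side case_blue_front [([942.0, -156.0, -32.0], 0.59)]
side canister [([618.0, -45.0, 5.0], 0.71)]
```

View pics/c7.png

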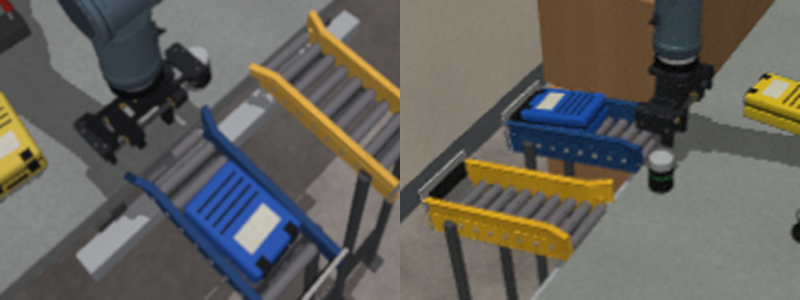

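Blue is running down square between its guides. Next is yellow.

Call:
arm_command --plan '[[[-0.5,0,5.0],0,0.36],[[0,0,5.0],0.163,0.36],[[-1.9,-3.15,0],0.163,0.36],[[-1.9,-3.15,0],0.163,0.36],[[-1.9,-3.15,0],0.163,0.36],[[-1.9,-3.15,0],0.163,0.36],[[-1.9,-3.15,0],0.163,0.36],[[-1.9,-3.15,0],0.163,0.36],[[-1.9,-3.15,0],0.163,0.36],[[-1.9,-3.15,0],0.163,0.36]]'

```text
clock: 28.65
eef_pos: [496.8, -410.5, 115.8]
orientation: [0.244, 1.571, -1.422]
contact_force: [0.0, 0.2, -0.4]
gripper_width: 60.1
```

```bash
python3 q.py yellow 400 640 -450 -230
```

```text
(array([ 496.8, -410.5,  115.8]), np.float64(-0.095), array([ 0., -0., -1.]), array([ 1.03,  0.75, -0.61,  1.61,  0.51,  0.94,  0.15]), 28.65, array([ 0. ,  0.2, -0.4])) 60.05576809452754
scene [508.42, -338.21, 136.74, 94.18, -0.1, 1529.0] [[576.0, -299.0], [449.0, -288.0], [439.0, -377.0], [568.0, -390.0]]
case_yellow [([508.0, -338.0, 0.0], 0.66)]
case_yellow_front [([578.0, -345.0, -3.0], 0.82)]
canister []
side [501.99, -336.38, 133.64, 102.19, -0.09, 394.0] [[571.0, -293.0], [444.0, -280.0], [434.0, -371.0], [509.0, -388.0], [560.0, -382.0]]
case_yellow [([509.0, -339.0, 2.0], 0.66)]
case_yellow_front [([577.0, -346.0, -0.0], 0.77)]
canister []
```

Call:
arm_command --plan '[[[0,0,-5.0],0,0.36],[[0,0,-4.0],0,0.36],[[0,0,-1.0],0,0.36],[[0,0,0],0,0.36],[[0.05,0.6,0],0,0.36],[[0.06,0.6,0],0,0.36],[[0.1,1.0,0],0.019,0.36],[[0.1,1.2,0],0.019,0.36],[[0.1,1.2,0],0.019,0.36],[[0.1,1.2,0],0.019,0.36]]'

```text
clock: 30.3
eef_pos: [503.6, -352.9, 17.1]
orientation: [0.561, 1.567, -1.034]
contact_force: [0.1, -5.6, 4.8]
gripper_width: 60.0
```

Call:
arm_command --plan '[[[0.1,1.6,0],0.019,0.36],[[0,1.6,0],0,0.36],[[-0.05,1.6,0],0,0.36],[[-0.05,1.6,0],0,0.36],[[-0.05,1.6,0],0,0.36],[[-0.05,1.6,0],0,0.36],[[-0.05,1.6,0],0,0.36],[[-0.05,1.6,0],0,0.36],[[-0.05,1.6,0],0,0.36],[[-0.05,1.6,0],0,0.36]]'

```text
clock: 31.55
eef_pos: [500.4, -192.4, 16.7]
orientation: [0.521, 1.568, -1.055]
contact_force: [0.7, -5.1, 4.2]
gripper_width: 60.0
```

```bash
python3 q.py yellow 380 640 -300 0
```

```text
(array([ 500.4, -192.4,   16.7]), np.float64(-0.005), array([ 0.002, -0.003, -1.   ]), array([ 0.69,  0.76, -0.53,  1.93,  0.65,  0.62, -0.27]), 31.55, array([ 0.7, -5.1,  4.2])) 59.995433666833655
scene [504.66, -137.02, 135.45, 91.64, 0.0, 742.0] [[572.0, -98.0], [444.0, -93.0], [437.0, -140.0], [473.0, -182.0], [567.0, -181.0]]
case_yellow [([503.0, -136.0, -2.0], 0.95)]
case_yellow_front [([575.0, -138.0, -1.0], 0.6)]
canister [([628.0, -42.0, -5.0], 0.92)]
side [498.09, -132.35, 135.29, 108.94, 0.01, 521.0] [[560.0, -178.0], [561.0, -82.0], [435.0, -80.0], [432.0, -172.0], [468.0, -185.0]]
case_yellow [([499.0, -130.0, 5.0], 0.75)]
case_yellow_front [([573.0, -134.0, 3.0], 0.7)]
canister [([620.0, -47.0, 6.0], 0.53)]
```

Call:
arm_command --plan '[[[0,1.6,0],0,0.36],[[0,1.6,0],0,0.36],[[0,1.6,0],0,0.36],[[0,1.6,0],0,0.36],[[0,1.6,0],0,0.36],[[0,1.6,0],0,0.36],[[0,1.6,0],0,0.36],[[0,1.6,0],0,0.36],[[0,1.6,0],0,0.36],[[0,1.3,0],0,0.36]]'

```text
clock: 33.2
eef_pos: [499.6, -33.2, 15.7]
orientation: [-2.031, 1.571, 2.677]
contact_force: [-0.3, -3.1, -1.0]
gripper_width: 59.9
```

```bash
python3 q.py yellow 380 640 -150 160
```

```text
(array([499.6, -33.2,  15.7]), np.float64(-0.004), array([-0.,  0., -1.]), array([ 0.38,  0.72, -0.52,  2.02,  0.65,  0.57, -0.6 ]), 33.2, array([-0.3, -3.1, -1. ])) 59.89991904446209
scene [501.49, 24.2, 137.68, 90.18, -0.04, 482.0] [[567.0, -23.0], [564.0, 67.0], [439.0, 61.0], [433.0, 42.0], [477.0, -20.0]]
case_yellow [([499.0, 25.0, -4.0], 0.77)]
case_yellow_front [([574.0, 22.0, -5.0], 0.88)]
canister [([626.0, -42.0, -3.0], 0.6)]
side [499.0, 25.39, 135.39, 105.41, -0.02, 631.0] [[562.0, 75.0], [434.0, 75.0], [436.0, -16.0], [546.0, -28.0], [565.0, -17.0]]
case_yellow [([502.0, 28.0, 3.0], 0.89)]
case_yellow_front [([570.0, 22.0, -0.0], 0.75)]
canister [([622.0, -47.0, 6.0], 0.49)]
```

Call:
arm_command --plan '[[[0,1.2,0],0,0.36],[[0,1.2,0],0,0.36],[[0,1.2,0],0,0.36],[[0,1.2,0],0,0.36],[[0,1.1,0],0,0.36],[[0,0.8,0],0,0.36],[[0,0,0],0,0.36],[[0,-1.2,0],0,0.36],[[0,0,5.0],0,-0.05],[[0,0,5.0],0,-0.05]]'

```text
clock: 34.85
eef_pos: [499.3, 19.4, 116.6]
orientation: [-1.66, 1.57, 3.046]
contact_force: [0.8, 0.0, 0.6]
gripper_width: 42.9
```

```bash
python3 q.py yellow 380 640 0 200
```

```text
(array([499.3,  19.4, 116.6]), np.float64(-0.006), array([-0.001,  0.   , -1.   ]), array([ 0.39,  0.56, -0.66,  1.99,  0.49,  0.76, -0.57]), 34.85, array([0.8, 0. , 0.6])) 42.91691941981307
scene [504.47, 90.12, 130.45, 95.17, -0.01, 524.0] [[568.0, 131.0], [491.0, 136.0], [439.0, 49.0], [560.0, 43.0]]
case_yellow [([502.0, 91.0, -2.0], 0.77)]
case_yellow_front [([575.0, 92.0, -4.0], 0.82)]
canister []
side [498.75, 94.64, 133.53, 100.29, 0.01, 695.0] [[564.0, 54.0], [562.0, 139.0], [433.0, 139.0], [437.0, 50.0], [530.0, 45.0]]
case_yellow [([502.0, 93.0, -2.0], 0.97)]
case_yellow_front [([574.0, 90.0, 1.0], 0.77)]
canister []
```

Call:
arm_command --plan '[[[-1.0,0.81,0],0.175,-0.05],[[-1.0,0.81,0],0.175,-0.05],[[-1.0,0.81,0],0.175,-0.05],[[-1.0,0.81,0],0.175,-0.05],[[-1.0,0.81,0],0.175,-0.05],[[-1.0,0.81,0],0.175,-0.05],[[-1.0,0.81,0],0.175,-0.05],[[-1.0,0.81,0],0.175,-0.05],[[-1.1,0.81,0],0.175,-0.05],[[0,0,0],0,-0.05]]'

```text
clock: 36.5
eef_pos: [407.6, 93.9, 115.0]
orientation: [2.818, 1.569, 2.818]
contact_force: [0.3, 0.5, -0.5]
gripper_width: 41.9
```

Call:
arm_command --plan '[[[0,0,-5.0],0,-0.05],[[0,0,-3.0],0,-0.05],[[0,0,-2.0],0,-0.05],[[0,0,0],0,-0.05],[[0.4,0,0],0,-0.05],[[0.4,0,0],0,-0.05],[[0.8,0,0],0,-0.05],[[1.0,0,0],0,-0.05],[[1.0,0,0],0,-0.05],[[1.0,0,0],0,-0.05]]'

```text
clock: 37.75
eef_pos: [453.9, 93.5, 15.8]
orientation: [-2.924, 1.569, -2.925]
contact_force: [-5.1, 0.0, 4.6]
gripper_width: 42.0
```

```bash
python3 q.py yellow 380 670 0 200
```

```text
(array([453.9,  93.5,  15.8]), np.float64(1.57), array([-0.002, -0.   , -1.   ]), array([ 0.36,  0.81, -0.84,  2.1 ,  0.99,  0.7 ,  0.42]), 37.75, array([-5.1,  0. ,  4.6])) 41.970142790496574
scene [533.51, 90.88, 134.99, 95.32, -0.0, 907.0] [[600.0, 133.0], [476.0, 134.0], [466.0, 126.0], [466.0, 49.0], [596.0, 45.0]]
case_yellow [([533.0, 92.0, -2.0], 0.71)]
case_yellow_front [([610.0, 90.0, -5.0], 0.97)]
canister []
side [534.32, 95.92, 130.42, 98.06, -0.01, 386.0] [[600.0, 138.0], [488.0, 142.0], [472.0, 51.0], [597.0, 51.0]]
case_yellow [([536.0, 94.0, -1.0], 0.96)]
case_yellow_front [([607.0, 90.0, 1.0], 0.69)]
canister []
```

Call:
arm_command --plan '[[[1.1,0,0],0,-0.05],[[1.1,0,0],0,-0.05],[[1.1,0,0],0,-0.05],[[1.1,0,0],0,-0.05],[[1.1,0,0],0,-0.05],[[1.1,0,0],0,-0.05],[[1.1,0,0],0,-0.05],[[1.1,0,0],0,-0.05],[[1.1,0,0],0,-0.05],[[0.6,0,0],0,-0.05]]'

```text
clock: 39.4
eef_pos: [559.0, 93.6, 15.5]
orientation: [-2.99, 1.569, -2.99]
contact_force: [-5.5, -0.2, 3.6]
gripper_width: 41.5
```

```bash
python3 q.py yellow 480 770 20 165
```

```text
(array([559. ,  93.6,  15.5]), np.float64(1.57), array([-0.002, -0.   , -1.   ]), array([ 0.36,  0.92, -0.84,  1.84,  0.92,  0.84,  0.6 ]), 39.4, array([-5.5, -0.2,  3.6])) 41.53673477984362
scene [638.33, 90.42, 135.39, 95.32, 0.0, 1052.0] [[704.0, 45.0], [703.0, 138.0], [576.0, 133.0], [572.0, 48.0]]
case_yellow [([639.0, 91.0, -2.0], 0.8)]
case_yellow_front [([710.0, 91.0, -4.0], 0.65)]
canister []
side [644.39, 95.15, 122.13, 98.95, -0.05, 306.0] [[698.0, 139.0], [589.0, 143.0], [581.0, 51.0], [691.0, 43.0], [704.0, 65.0]]
case_yellow [([638.0, 94.0, 2.0], 0.71), ([677.0, 95.0, -2.0], 0.38), ([693.0, 92.0, 7.0], 0.24)]
case_yellow_front [([711.0, 90.0, 0.0], 0.93)]
canister []
```

Yellow is square and centred, at about (639, 93). I'll push on to TCP x ≈ 653.

Call:
arm_command --plan '[[[1.0,0,0],0,-0.05],[[1.0,0,0],0,-0.05],[[1.0,0,0],0,-0.05],[[1.0,0,0],0,-0.05],[[0.9,0,0],0,-0.05],[[0.9,0,0],0,-0.05],[[0.9,0,0],0,-0.05],[[0.9,0,0],0,-0.05],[[0.9,0,0],0,-0.05],[[0.9,0,0],0,-0.05]]'

```text
clock: 41.05
eef_pos: [654.4, 93.5, 15.7]
orientation: [-0.085, 1.571, -0.086]
contact_force: [-0.0, -0.1, 0.0]
gripper_width: 41.8
```

Call:
arm_command --plan '[[[0,0,0],0,-0.05],[[0,0,0],0,-0.05],[[-1.0,0,0],0,-0.05],[[-2.0,0,2.0],0,-0.05],[[-2.0,0,4.0],0,-0.05],[[-2.0,0,5.0],0,-0.05],[[-2.0,0,5.0],0,-0.05],[[-1.0,0,0],0,-0.05],[[0,0,0],0,-0.05],[[0,0,0],0,-0.05]]'

```text
clock: 42.3
eef_pos: [553.3, 93.0, 174.4]
orientation: [-2.844, 1.569, -2.845]
contact_force: [-0.0, 0.8, -0.3]
gripper_width: 41.7
```

```bash
cat > f.py <<'E'
from h import *
print(jaw());a=[]
for n,r in(('scene',(slice(160,400),slice(110,430))),('side',(slice(80,215),slice(210,390)))):
    c=ctrl.read_camera(n);P=pts(c);a.append(cv2.resize(c['frame'][r],(400,300),interpolation=cv2.INTER_CUBIC))
    for k in('case_blue','case_yellow','case_blue_front','case_yellow_front','canister','loupe','key_stand','lens_tray'): print(n,k,[(p.round().tolist(),round(d['confidence'],2)) for d in ctrl.place_of(k,c) for p in[w(d['xyz'],c)] if p[1]<300][:2])
    for col,b in(('blue',(800,980,-209,-107)),('yellow',(800,980,43,145))): print(col,case(c,col,b,(5,50)))
cv2.imwrite('pics/c9.png',np.hstack(a))
E
python3 f.py
```

```text
(array([553.3,  93. , 174.4]), np.float64(1.57), array([-0.002, -0.001, -1.   ]), array([ 0.48,  0.71, -1.03,  1.79,  0.69,  1.06,  0.76]), 42.3, array([-0. ,  0.8, -0.3]))
scene case_blue [([895.0, -160.0, -31.0], 0.79)]
scene case_yellow [([893.0, 92.0, -28.0], 0.95)]
scene case_blue_front [([963.0, -158.0, -37.0], 0.74)]
scene case_yellow_front [([966.0, 91.0, -40.0], 0.9), ([963.0, -154.0, -38.0], 0.75)]
scene canister [([627.0, -41.0, -1.0], 0.72), ([892.0, 92.0, -31.0], 0.72)]
scene loupe [([367.0, -31.0, 3.0], 0.66), ([962.0, -156.0, -39.0], 0.35)]
scene key_stand []
scene lens_tray [([328.0, 260.0, -4.0], 0.5)]
blue [895.48, -157.79, 134.54, 98.32, 0.03, 2172.0]
yellow [896.45, 91.98, 137.1, 97.06, -0.0, 1572.0]
side case_blue [([677.0, 90.0, -2.0], 0.74)]
side case_yellow [([894.0, 92.0, -26.0], 0.89), ([620.0, -46.0, 7.0], 0.34)]
side case_blue_front [([957.0, -158.0, -35.0], 0.92), ([782.0, 93.0, -9.0], 0.62)]
side case_yellow_front [([963.0, 91.0, -35.0], 0.93)]
side canister [([622.0, -48.0, 5.0], 0.64)]
side loupe [([364.0, -34.0, -1.0], 0.61)]
side key_stand [([692.0, 91.0, 5.0], 0.62), ([318.0, -240.0, 6.0], 0.6)]
side lens_tray [([328.0, 261.0, 0.0], 0.86)]
blue [888.63, -157.41, 140.33, 98.46, 0.03, 445.0]
yellow [893.78, 93.59, 148.61, 96.92, 0.01, 596.0]
```

View pics/c9.png

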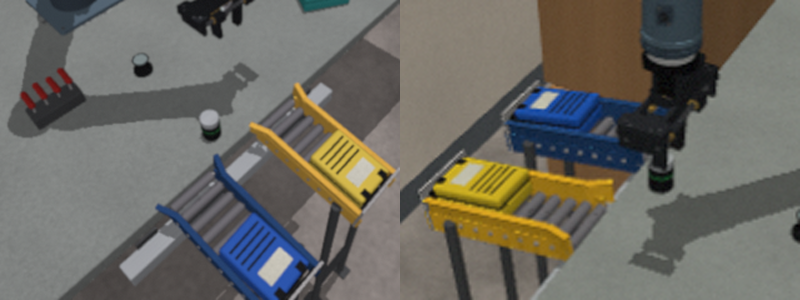

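Run:
```python
from h import *
for n in("scene","side"):
    c=ctrl.read_camera(n);P=pts(c)
    for col,yc in(('blue',-158),('yellow',93)):
        d=P[...,2]-(22+(892-P[...,0])*np.tan(np.radians(8)))  # top-surface height residual
        q=P[mask(c,col)&(abs(P[...,0]-893)<85)&(abs(P[...,1]-yc)<52)&(abs(d)<7)]
        A=np.c_[q[:,:2],np.ones(len(q))];pl=np.linalg.lstsq(A,q[:,2],rcond=None)[0]
        out=[]
        for s in(-1,1):
            e=[]
            for x in range(845,945,8):
                r=q[abs(q[:,0]-x)<4]
                if len(r)>4: e.append((x,s*(s*r[:,1]).max()))
            e=np.array(e);out.append((round(np.polyfit(e[:,0],e[:,1],1)[0],3),e[:,1].mean().round(1)))
        f=[]
        for y in range(yc-36,yc+37,8):
            r=q[abs(q[:,1]-y)<4]
            if len(r)>4:f.append((y,r[:,0].min(),r[:,0].max()))
        f=np.array(f)
        print(n,col,'sides',out,'rear slope',np.polyfit(f[:,0],f[:,1],1)[0].round(3),'front slope',np.polyfit(f[:,0],f[:,2],1)[0].round(3),f[:,2].mean().round(),'tilt deg',np.degrees(np.arctan(pl[:2])).round(1))
```

```text
scene blue sides [(np.float64(0.044), np.float64(-206.1)), (np.float64(0.055), np.float64(-111.8))] rear slope -0.053 front slope 0.039 961.0 tilt deg [-8.1  0.2]
scene yellow sides [(np.float64(-0.001), np.float64(44.1)), (np.float64(0.001), np.float64(138.4))] rear slope 0.013 front slope 0.002 962.0 tilt deg [-8.3  0.8]
side blue sides [(np.float64(0.082), np.float64(-199.8)), (np.float64(0.026), np.float64(-109.8))] rear slope -0.085 front slope -0.104 953.0 tilt deg [-7.3 -1.8]
side yellow sides [(np.float64(-0.0), np.float64(48.9)), (np.float64(-0.02), np.float64(140.9))] rear slope 0.01 front slope 0.063 956.0 tilt deg [-7.6 -1.7]
```

Both cases are at the stops (origins ≈ (893, -158) and (894, 92)). Yellow is square, but blue sits about 0.045 rad off. There is time left, so I'll square blue with a gentle two-finger push on its rear face.

Call:
arm_command --plan '[[[2.9,-3.14,0],0,-0.05],[[2.9,-3.14,0],0,-0.05],[[2.9,-3.14,0],0,-0.05],[[2.9,-3.14,0],0,-0.05],[[2.9,-3.14,0],0,-0.05],[[2.9,-3.14,0],0,-0.05],[[2.9,-3.14,0],0,-0.05],[[2.9,-3.14,0],0,-0.05],[[0,0,0],0,-0.05],[[0,0,0],0,-0.05]]'

```text
clock: 44.55
eef_pos: [785.3, -156.5, 175.3]
orientation: [2.152, 1.569, 2.153]
contact_force: [-1.2, 0.4, 0.2]
gripper_width: 42.2
```

Call:
arm_command --plan '[[[0,0,-5],0,-0.05],[[0,0,-5],0,-0.05],[[0,0,-4],0,-0.05],[[0,0,-1.6],0,-0.05],[[0,0,0],0,-0.05],[[0.6,0,0],0,-0.05],[[0.5,0,0],0,-0.05],[[0.4,0,0],0,-0.05],[[0.3,0,0],0,-0.05],[[0,0,0],0,-0.05]]'

```text
clock: 45.8
eef_pos: [803.9, -157.5, 19.7]
orientation: [0.627, 1.571, 0.626]
contact_force: [0.0, -0.3, 0.3]
gripper_width: 41.4
```

Call:
arm_command --plan '[[[0.3,0,0],0,-0.05],[[0.2,0,0],0,-0.05],[[0.2,0,0],0,-0.05],[[0.1,0,0],0,-0.05],[[0.1,0,0],0,-0.05],[[0.1,0,0],0,-0.05],[[0.1,0,0],0,-0.05],[[0,0,0],0,-0.05],[[0,0,0],0,-0.05],[[0,0,0],0,-0.05]]'

```text
clock: 47.05
eef_pos: [814.4, -157.6, 19.6]
orientation: [3.09, 1.57, 3.089]
contact_force: [-3.2, 0.9, 1.1]
gripper_width: 41.8
```

Call:
arm_command --plan '[[[0.1,0,0],0,-0.05],[[0.1,0,0],0,-0.05],[[0.1,0,0],0,-0.05],[[0,0,0],0,-0.05],[[0,0,0],0,-0.05],[[0,0,0],0,-0.05],[[0,0,0],0,-0.05],[[0,0,0],0,-0.05],[[0,0,0],0,-0.05],[[0,0,0],0,-0.05]]'

```text
clock: 48.3
eef_pos: [816.2, -155.5, 19.2]
orientation: [2.59, 1.566, 2.591]
contact_force: [-8.5, 2.9, 3.7]
gripper_width: 42.2
```

Call:
arm_command --plan '[[[0.1,0,0],0,-0.05],[[0.1,0,0],0,-0.05],[[0,0,0],0,-0.05],[[-0.5,0,0],0,-0.05],[[-1.5,0,0],0,-0.05],[[-1.0,0,3],0,-0.05],[[0,0,5],0,-0.05],[[0,0,5],0,-0.05],[[-5,2,3],0,-0.05],[[-5,2,0],0,-0.05]]'

```text
clock: 49.55
eef_pos: [691.1, -117.2, 183.4]
orientation: [-0.033, 1.563, -0.035]
contact_force: [1.2, 0.4, -0.9]
gripper_width: 41.8
```

Run:
```python
from h import *
print(jaw());a=[]
for n in("scene","side"):
    c=ctrl.read_camera(n);P=pts(c)
    for k in('case_blue','canister'): print(n,k,[(p.round().tolist(),round(d['confidence'],2)) for d in ctrl.place_of(k,c) for p in[w(d['xyz'],c)] if p[1]<300][:2])
    a.append(cv2.resize(c['frame'][(slice(260,400),slice(220,420)) if n=='scene' else (slice(80,215),slice(210,390))],(400,300),interpolation=cv2.INTER_CUBIC))
    for col,yc in(('blue',-158),('yellow',93)):
        d=P[...,2]-(22+(892-P[...,0])*np.tan(np.radians(8)))
        q=P[mask(c,col)&(abs(P[...,0]-893)<85)&(abs(P[...,1]-yc)<52)&(abs(d)<7)]
        out=[]
        for s in(-1,1):
            e=np.array([(x,s*(s*r[:,1]).max()) for x in range(845,945,8) for r in[q[abs(q[:,0]-x)<4]] if len(r)>4])
            out.append(np.polyfit(e[:,0],e[:,1],1)[0].round(3))
        print(n,col,'side slopes',out,case(c,col,(800,980,yc-52,yc+52),(5,50)))
cv2.imwrite('pics/c10.png',np.hstack(a))
```

```text
(array([ 691.1, -117.2,  183.4]), np.float64(1.568), array([ 0.008, -0.   , -1.   ]), array([ 0.65,  0.88, -0.96,  1.4 ,  0.74,  1.23,  1.19]), 49.55, array([ 1.2,  0.4, -0.9]))
scene case_blue [([896.0, -159.0, -30.0], 0.56)]
scene canister [([627.0, -41.0, -1.0], 0.64), ([367.0, -30.0, -1.0], 0.6)]
scene blue side slopes [np.float64(0.001), np.float64(0.028)] [896.4, -157.3, 134.42, 97.41, 0.0, 2160.0]
scene yellow side slopes [np.float64(0.004), np.float64(0.014)] [897.71, 90.89, 135.25, 97.1, 0.02, 1575.0]
side case_blue [([892.0, -156.0, -25.0], 0.89), ([958.0, -159.0, -35.0], 0.65)]
side canister [([620.0, -46.0, 7.0], 0.75), ([780.0, -156.0, -11.0], 0.61)]
side blue side slopes [np.float64(-0.003), np.float64(-0.004)] [889.65, -157.49, 152.19, 100.94, 0.0, 440.0]
side yellow side slopes [np.float64(0.002), np.float64(-0.003)] [891.2, 93.14, 143.62, 98.62, 0.0, 591.0]
```

View pics/c10.png

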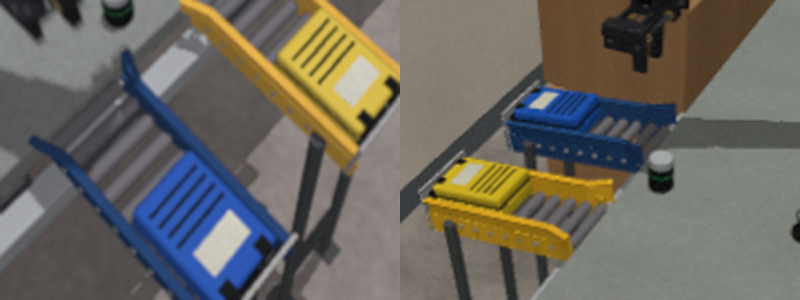

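Both cases now lie flat and square against their stops, and the arm is clear. I'm handing in.

```bash
python3 -c "
from bench import ctrl
print(ctrl.hand_in(), ctrl.sense()['clock'])"
```

```text
the job is handed in; nothing more can be done
the job is handed in; nothing more can be done
```

Both cases are in the chutes of their own colours, flat and latch end first against the end stops. I did blue first, then yellow, and handed in at about 50 s of the 72 s allowed.

- **Blue case:** my first push towards the chute turned it about 0.25 rad, because the fingers were open too wide. Its corner then caught on the tip of the chute guide, with at most about 14 N measured. I turned it straight from the canister side, without touching the canister, and pushed it in. It came to rest about 0.045 rad off square, so I squared it with a gentle push of about 8 N.
- **Yellow case:** it went across the bench and down its chute without trouble.

**Last checks:**

| Check | Blue case | Yellow case |
|---|---|---|
| Position x, y (mm) | about (893, -157) | about (894, 92) |
| Expected resting x (mm) | 892 | 892 |
| Yaw (rad) | 0.00 in both views | 0.00 (side) and 0.02 (scene) |

- **Canister, loupe and lens tray:** within measurement error of where they started.
- **Key stand:** the scene camera missed it in the final look, but the side camera and the picture showed it in place.
- **Camera disagreement:** the two cameras differed by up to about 7 mm in x, which is more than the stated calibration error. The side camera's front and rear edge fits were noisy.

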